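# Book out a valve: scan its carton, show it to the inspection camera

### The arm

A 6-joint arm with a two-finger parallel gripper is mounted at the origin on the work surface. World frame = base frame: x ahead of the robot, y to its left, z up, the work surface at z = 0. Lengths are in mm, angles in rad, forces in N, time in s.
With the tool pointing down it reaches from about 325 to 900 mm from the base axis. Payload 3.5 kg.
Tool frame: the origin (TCP) lies midway between the tips of the shut fingers; the grasp point (between the pads) lies 19 mm behind it; z points along the fingers, y is the line along which they close (so a half turn about z gives the same grasp; the last joint's range is limited). The gripper opens to 85 mm and grips with 20 to 120 N. Pads are 22 mm wide; open, the fingers measure 114 mm over their backs; the gripper's body (76 mm by 85 mm) begins 54 mm behind the grasp point. The pads swing forward as they close: fully open they stand 13 mm farther back than shut.
Start: joints at [-1.24, 0.276, -0.026, 1.268, 0, 1.467], TCP at [262.689, -567.112, 231.313] pointing down, gripper open.
Joint ranges: [-3.12, 3.12], [-0.85, 1.88], [-1.08, 1.24], [-1.95, 2.15], [-1.57, 1.53], [-3.14, 3.14]. Speed limits (rad/s): [2.57, 2.57, 3.14, 3.14, 3.14, 3.14].

### API

Orientations are given as [roll, pitch, yaw] about the fixed x, y, z axes, in that order (R = Rz(yaw) Ry(pitch) Rx(roll)).
In Python, from rig import * gives the robot as it stands.
- The arm moves only by the shell command python3 -m crank 'ROWS' [FORCE]. ROWS is JSON, a list of rows, each a list of 3 entries, a list of its own where there are three numbers: the shift along the tool's x, y, z in cm, then the turn about the tool's z in degrees, then the gripper command: -1 is fully open, 1 is shut, values between are in proportion. In form: [[[x, y, z], yaw, grip], ...]. A call has 1 to 20 rows; each row is the pose to reach, as a shift and turn from the pose commanded when the call began, along the tool's axes at that moment; what a row does not reach only later rows make up. A row lasts 1/8 s, in which the tool goes at most 62.5 mm and 10.7 degrees, less where a joint would pass 70% of its speed; a pose out of reach is approached as far as the arm can. A call with a gripper value outside its range is refused whole. The fingers move at their own pace and stop on an object; FORCE is the grip in N (left out, the last holds). Time passes only in rows, so rows that repeat a pose let the fingers close. It gives the time, the measured TCP pose, the force, the opening and the grip force at its end, in the units of the state.
- get_state(): the state, without advancing time (a new reading comes with each control period).
- camera(name): name is "scene" or "top"; returns a dict with "frame" (480x640x3 uint8, blue, green, red), "mtx" (3x3 intrinsics, pixels), "rvec" (rotation vector, rad) and "tvec" (3), from world to camera coordinates, as OpenCV has them. Camera axes: x right, y down, z forward; pixel columns grow to the right and rows downward; lengths in mm; the calibration is good to about 2 mm. A picture is of the moment at which its call begins. There is no depth.
- hand_in(): hands the job in; it is judged then, once.
The state is a dict: "clock": time; "qpos": joint angles; "qvel": joint speeds; "joint_efforts": joint torques, N m; "ee_pos": TCP position; "ee_rot": TCP orientation; "force": force on the tool from outside, world axes, zero at the start; "wrist_torque": the same for the moment, N m; "opening": opening from 0.0 (shut) to 1.0 (fully open); "gripper_force": force on a finger pad.
Only numpy, scipy, OpenCV 4.12 (cv2) and the standard library are available. Lean on these libraries where they do the work, as an engineer would, in place of code of your own. Each camera call takes 0.05 s, during which the arm holds its last target. There are 200 camera calls.

### The job

Pick up the hand scanner, hold it steady for a good second with its beam on the middle of the barcode label on the carton, from about 10 cm, then lay it back flat on the bare table and let go. Then take from the tray the valve body with an outlet at one end only and finish while holding it still in front of the inspection camera: outlet squarely facing the lens, centred on its line of sight about 10 cm away, spindle on the upper side. Do not touch the camera or its stand, and leave everything else where it is.

Things in the scene. Friction and masses are not known exactly. Their poses are not given: they have to be found in the camera images.
- label (a point): Middle of the white paper barcode label (50 x 70 mm), flat on top of a fixed closed cardboard carton (170 x 140 x 80 mm high), 81 mm above the table and facing straight up. The axes are the carton's: z up; the label's middle lies 10 mm to +x and 12 mm to -y of the middle of the carton's top.
- scanner_grip (a point): Loose hand scanner lying flat on the table, about 0.16 kg: a straight grey handle 130 mm long (along its x), 34 mm wide (y) and 36 mm high (z), with a black head 50 x 56 x 42 mm at its +x end. This point is the place to grip, half-way up the handle (18 mm above its underside), 15 mm from the handle's middle towards the head. x runs along the handle to the head, z up.
- scanner_window (a point): Middle of the scanner's window, at the lower front edge of its head: 94 mm to +x and 2 mm below scanner_grip, in the scanner's axes. This point's own x axis is the beam: it leaves the head forward and 45 degrees downward when the handle is level (that is (0.707, 0, -0.707) in the scanner's axes); its y is the scanner's y. The label is read when its middle lies on the beam (within about 20 mm) 50 to 160 mm from the window.
- tray: Fixed grey open tray, 190 (x) x 330 (y) x 30 mm high, walls and floor 5 mm thick; three steel valve bodies lie in it side by side along its y, about 105 mm apart, in any order. Origin: centre of its underside.
- valve_center (a point): The valve body wanted, the one with a single round outlet: a steel block 60 mm long (x), 34 mm wide (y), 34 mm high (z) with a round outlet stub (26 mm diameter, 22 mm long, black bore) on its +x end, nothing on its -x end, and a brass spindle boss (16 mm diameter, 8 mm high) in the middle of its top. About 0.25 kg, loose, lying in the tray with the spindle up and the outlet roughly away from the robot. This point is the centre of the square block, 17 mm above its underside.
- valve_outlet (a point): Centre of the mouth of that valve's outlet, 52 mm to +x of valve_center; same axes.
- valve_back (a point): Centre of that valve's plain closed end, 30 mm to -x of valve_center; same axes.
- lens (a point): Centre of the front glass of the inspection camera (grey box with a black lens barrel 42 mm in diameter) on a fixed column stand at the far side of the table, 0.26 to 0.34 m above the table (the height varies). Its x axis is the line of sight, leaving the lens towards the robot's side and 25 degrees below level; its z axis is the camera's upper side (25 degrees off vertical); y is level.
- valve: The same wanted valve body as a whole; origin at the centre of the block's underside, 17 mm below valve_center.
- scanner: The same hand scanner as a whole; origin at the underside of the middle of its handle.
- stand: The camera's stand: base plate 130 x 150 x 16 mm, column 24 mm in diameter and 436 mm tall, standing 120 mm to +x and 110 mm to +y of the origin (base plate centred 100 mm to +x and 110 mm to +y). It carries the camera on a level side arm. Origin: on the table, straight below the lens; the camera looks to its -x. Not to be touched.
- through_valve_center (a point): Another valve body in the tray, not wanted: the same block and spindle, with an outlet stub on both ends. Point at the block's centre.
- blank_valve_center (a point): Another valve body in the tray, not wanted: the same block and spindle, with no outlet at all. Point at the block's centre.
- tape_roll: Loose roll of clear packing tape, 96 mm diameter, 45 mm high, lying flat; origin: centre of its underside. Leave alone.
- small_box: Loose small cardboard box 90 x 60 x 50 mm; origin: centre of its underside. Leave alone.
- wrench: Loose steel wrench 170 mm long lying along its x; origin: under its middle. Leave alone.
- mug: Loose white mug, 80 mm diameter, 90 mm high; origin: centre of its underside. Leave alone.
- jar: Loose white plastic jar with black cap, 64 mm diameter, 90 mm high; origin: centre of its underside. Leave alone.

How it is judged:
By the outcome, as a careful person would: the job done as asked, in the order asked, and still so for the second after the job is handed in, while the arm keeps its last pose, push and grip.
It also fails if it takes over 50 s, if anything falls off the work surface, if the arm or the gripper's body presses on something with over 40 N, if the wrist force passes 120 N, or if a joint passes its speed limit or range.

## Working session

There is one attempt and no reset: what is moved stays moved. The work goes in short steps, Python scripts to look and compute and a shell command to move; the robot and the scene stay as the last step left them, time stands still between calls to the robot, and variables do not carry over. Pictures are saved under pics/ and viewed, at most 10 in all, crops included, and the job is handed in when it is done.

```bash
ls; mkdir -p pics
python3 - <<'E'
from rig import *
import cv2,numpy as np
for n in("scene","top"):
    c=camera(n); cv2.imwrite(f"pics/{n}0.png",c["frame"]); R=cv2.Rodrigues(np.array(c["rvec"],float))[0]
    print(n,np.array(c["mtx"]).tolist(),(-R.T@np.array(c["tvec"]).ravel()).round(1),R.round(3).tolist())
print(get_state())
E
```

```text
pics
scene [[433.7594412387695, 0.0, 323.3887871338348], [0.0, 433.7594412387695, 234.51370214281476], [0.0, 0.0, 1.0]] [1036.2 -511.2 1074.6] [[0.71, 0.704, -0.005], [0.542, -0.551, -0.634], [-0.449, 0.448, -0.773]]
top [[504.63655186945005, 0.0, 319.50976433027944], [0.0, 504.63655186945005, 229.27690359665925], [0.0, 0.0, 1.0]] [ 329.8   21.2 1448.7] [[0.011, -1.0, 0.0], [-0.99, -0.011, -0.139], [0.138, 0.001, -0.99]]
{'clock': 0.1, 'qpos': array([-1.24040706e+00,  2.77096098e-01, -2.77396949e-02,  1.26800975e+00,
       -4.12583354e-06,  1.46738341e+00]), 'qvel': array([-5.75264429e-04, -6.13232534e-04,  4.11864289e-03,  7.58567888e-05,
        3.94198330e-04,  4.39989203e-04]), 'joint_efforts': array([ 1.81436540e-04, -4.46709216e+01,  2.96128213e+01,  8.46702402e-03,
       -8.62266870e-05,  4.56614544e-06]), 'ee_pos': array([ 262.45447266, -566.44494959,  230.24911033]), 'ee_rot': array([-3.13955396e+00, -2.07433635e-04,  4.33801973e-01]), 'force': array([-0.16818705,  0.45665019,  0.1358543 ]), 'wrist_torque': array([ 0.05491951,  0.05119316, -0.00551332]), 'gripper_force': 0.0, 'opening': 1.0001276048131131}
```

View pics/scene0.png

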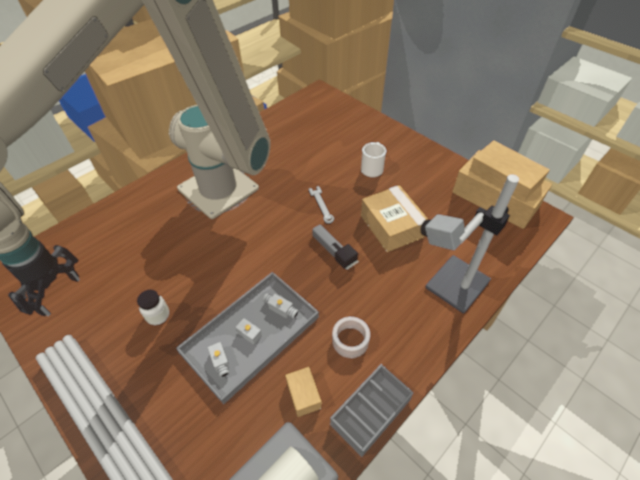

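View pics/top0.png

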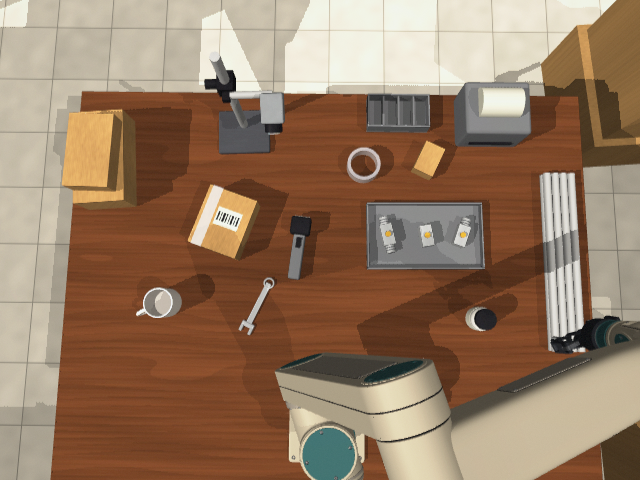

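Scene: the scanner is near top-view pixel (299,245), carton (225,220) with label (228,218), tray valves at (388,233), (427,233) and (463,232), lens near (272,130). In the scene view the lens is near (425,228). I'll zoom in to get precise points.

Run:
```python
import cv2,numpy as np
t=cv2.imread("pics/top0.png");s=cv2.imread("pics/scene0.png")
def crop(im,x,y,w,h,k): return cv2.resize(im[y:y+h,x:x+w],None,fx=k,fy=k,interpolation=cv2.INTER_CUBIC)
A=crop(t,365,200,80*1,70,5); 
a=np.zeros((600,800,3),np.uint8)
a[0:300,0:500]=crop(t,365,205,125,75,4)[:300,:500]
a[0:300,500:800]=crop(t,270,210,60,60,5)
a[300:600,0:400]=crop(t,205,80,100,75,4)
a[300:600,400:800]=crop(s,400,200,100,75,4)
cv2.imwrite("pics/zoom1.png",a)
b=np.zeros((600,800,3),np.uint8)
b[0:300,0:400]=crop(t,180,175,100,75,4) 
b[0:300,400:800]=crop(s,300,215,100,75,4)
b[300:600,0:600]=crop(s,190,270,150,75,4)
cv2.imwrite("pics/zoom2.png",b)
```

```text
(no output)
```

View pics/zoom1.png

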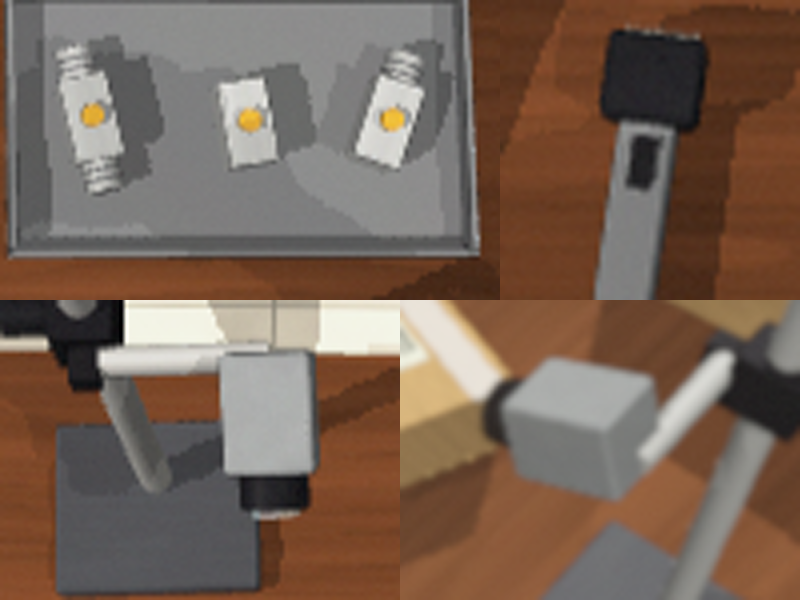

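View pics/zoom2.png

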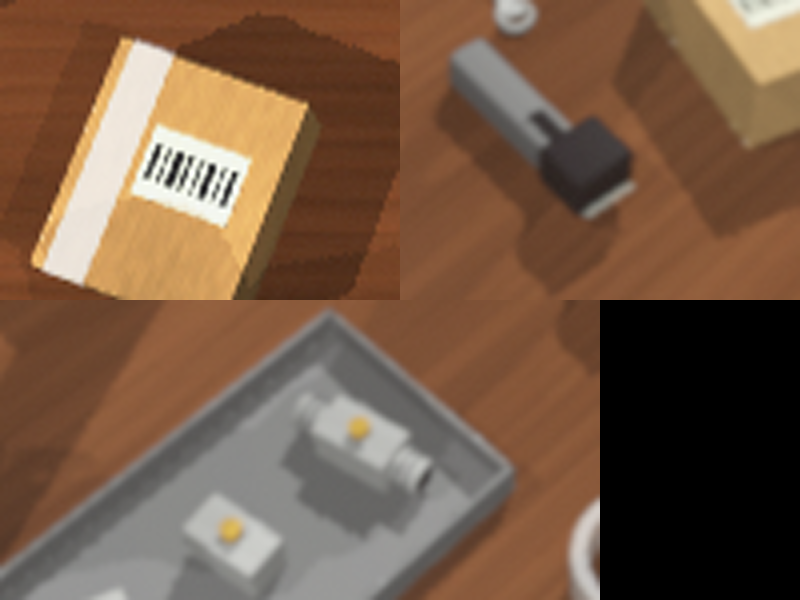

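Zoom: the wanted valve (one stub, pointing to +x) is the right one, spindle at top pixel (462.5,234.6). Label middle is about (227.7,219), lens front about (273,133) top and (422,227) scene. Moves only shift and yaw the tool, so the 25° valve tilt has to come from pivoting it in the grip against a fixed edge.

```bash
cat > h.py <<'E'
import cv2,numpy as np
from rig import *
def cal(c): 
    R=cv2.Rodrigues(np.array(c["rvec"],float))[0];t=np.array(c["tvec"],float).ravel();return R,t,np.array(c["mtx"],float)
def ray(c,p):
    R,t,K=cal(c); d=R.T@np.linalg.inv(K)@np.array([p[0],p[1],1.]); return -R.T@t,d/np.linalg.norm(d)
def onz(c,p,z): o,d=ray(c,p); return o+d*(z-o[2])/d[2]
def proj(c,X): return cv2.projectPoints(np.array(X,float).reshape(-1,3),np.array(c["rvec"],float),np.array(c["tvec"],float),np.array(c["mtx"],float),None)[0].reshape(-1,2)
def tri(ca,pa,cb,pb):
    o1,d1=ray(ca,pa);o2,d2=ray(cb,pb);s=np.linalg.lstsq(np.c_[d1,-d2],o2-o1,rcond=None)[0]
    a,b=o1+s[0]*d1,o2+s[1]*d2; return (a+b)/2,np.linalg.norm(a-b)
def blobs(mask,x0,y0,x1,y1,amin=8):
    m=np.zeros_like(mask);m[y0:y1,x0:x1]=mask[y0:y1,x0:x1]
    return sorted([k for k in cv2.findContours(m,cv2.RETR_EXTERNAL,cv2.CHAIN_APPROX_NONE)[0] if cv2.contourArea(k)>=amin],key=cv2.contourArea,reverse=True)
def cen(k): M=cv2.moments(k);return np.array([M['m10'],M['m01']])/M['m00']
E
python3 - <<'E'
from h import *
T=camera("top");S=camera("scene")
np.set_printoptions(precision=1,suppress=True)
hT=cv2.cvtColor(T["frame"],cv2.COLOR_BGR2HSV);hS=cv2.cvtColor(S["frame"],cv2.COLOR_BGR2HSV)
lo,hi=(15,130,130),(35,255,255)
for n,c,h,b in(("T",T,hT,(370,205,482,262)),("S",S,hS,(190,280,310,380))):
    for k in blobs(cv2.inRange(h,lo,hi),*b,5): print(n,"spindle",cen(k),onz(c,cen(k),47))
# valve block+stub white
m=cv2.inRange(hT,(0,0,205),(180,60,255))
for k in blobs(m,450,205,482,262,15):
    r=cv2.minAreaRect(k); P=np.array([onz(T,p,39) for p in cv2.boxPoints(r)]);print("valve blob",cv2.contourArea(k),r,P)
# label white
for k in blobs(cv2.inRange(hT,(0,0,190),(180,40,255)),205,195,260,245,60):
    r=cv2.minAreaRect(k);print("label",r,onz(T,cen(cv2.convexHull(k)),81),onz(T,r[0],81))
P=[onz(T,(180+x/4,175+y/4),81) for x,y in((158,124),(251,158),(226,227),(131,194))];print("label picks",np.mean(P,0))
# scanner
m=cv2.inRange(hT,(0,0,80),(180,50,190))
for k in blobs(m,280,230,320,285,60):
    r=cv2.minAreaRect(k);print("handle",cv2.contourArea(k),r);P=np.array([onz(T,p,36) for p in cv2.boxPoints(r)]);print(P)
m=cv2.inRange(hT,(0,0,0),(180,255,45))
for k in blobs(m,286,210,316,237,60):
    r=cv2.minAreaRect(k);print("head",r,onz(T,r[0],42));print(np.array([onz(T,p,42) for p in cv2.boxPoints(r)]))
# stand base, picks from zoom
P=np.array([onz(T,(205+x/4,80+(y-300)/4),16) for x,y in((57,424),(57,592),(259,590))]);print("base TL BL BR\n",P)
a=tri(T,(205+274/4,80+(508-300)/4),S,(400+490/4,200+(411-300)/4));print("lens",a)
P=np.array([onz(T,p,30) for p in((367,203),(483,203),(484,268),(367,268))]);print("tray",P)
print("carton",np.array([onz(T,(180+x/4,175+y/4),80) for x,y in((122,38),(308,103),(32,266))]))
E
```

```text
T spindle [462.6 234.2] [ 516.2 -377.6   47. ]
T spindle [387.9 233.2] [ 516.9 -168.3   47. ]
T spindle [427.1 234.8] [ 513.5 -278.1   47. ]
S spindle [216.5 353. ] [ 518.9 -376.7   47. ]
S spindle [247.4 327.4] [ 518.9 -277.6   47. ]
S spindle [279.1 301.5] [ 519.6 -167.9   47. ]
valve blob 126.5 ((461.8500061035156, 234.95001220703125), (11.067971229553223, 19.60611915588379), 18.434947967529297) [[ 493.5 -353.7   39. ]
 [ 546.5 -372.6   39. ]
 [ 536.9 -402.    39. ]
 [ 483.9 -382.9   39. ]]
label ((227.3207244873047, 218.48658752441406), (25.335264205932617, 17.68035888671875), 20.2248592376709) [548.1 276.7  81. ] [548.2 276.5  81. ]
label ((208.01724243164062, 211.70687866210938), (9.841852188110352, 39.92449951171875), 21.801410675048828) [575.8 324.3  81. ] [566.5 330.3  81. ]
label picks [547. 275.  81.]
handle 454.5 ((295.8000183105469, 256.4000244140625), (11.313708305358887, 44.68914794921875), 8.130102157592773)
[[389.9 112.3  36. ]
 [514.5  97.   36. ]
 [510.3  65.3  36. ]
 [385.8  81.   36. ]]
head ((300.4459533691406, 225.8243408203125), (19.89227867126465, 18.577085494995117), 9.462322235107422) [535.7  77.1  42. ]
[[514.  108.6  42. ]
 [566.3 101.   42. ]
 [557.5  45.4  42. ]
 [505.3  53.3  42. ]]
base TL BL BR
 [[880.8 324.2  16. ]
 [752.5 319.3  16. ]
 [755.6 171.5  16. ]]
lens (array([820.8, 186.8, 305.2]), np.float64(216.30941246367902))
tray [[ 605.5 -111.7   30. ]
 [ 609.1 -443.4   30. ]
 [ 423.3 -439.9   30. ]
 [ 419.8 -111.3   30. ]]
carton [[643.3 326.8  80. ]
 [598.8 196.6  80. ]
 [483.6 381.7  80. ]]
```

```bash
cat >> h.py <<'E'
def go(x,y,z,yawdeg):
    s=get_state();p=np.array(s["ee_pos"]);R=cv2.Rodrigues(np.zeros(3))[0]
    from scipy.spatial.transform import Rotation as Q
    q=Q.from_euler('xyz',s["ee_rot"]); d=q.inv().apply(np.array([x,y,z])-p)/10
    t=-(yawdeg-np.degrees(s["ee_rot"][2])); t=(t+180)%360-180
    print("pos",p.round(1),"yaw",np.degrees(s["ee_rot"]).round(2),"shift cm",d.round(2),"turn",round(t,1),"F",np.round(s["force"],1),"open",round(s["opening"],3),"gf",round(s["gripper_force"],1),"t",s["clock"])
E
python3 - <<'E'
from h import *
np.set_printoptions(precision=1,suppress=True)
go(464.4,86.8,120,172.5)
T=camera("top");S=camera("scene")
for z in (-6,0,6):
    print(tri(T,(205+274/4,80+(508+z-300)/4),S,(400+90/4,200+(411-300)/4)))
print(proj(T,[[721.4,134.8,h] for h in(280,300,320)]),proj(S,[[721.4,134.8,h] for h in(280,300,320)]))
hT=cv2.cvtColor(T["frame"],cv2.COLOR_BGR2HSV)
for th in (130,150,170):
    m=cv2.inRange(hT,(0,0,th),(180,255,255))
    for k in blobs(m,450,208,482,255,60):
        mm=cv2.moments(k);print(th,cv2.contourArea(k),cen(k),np.degrees(.5*np.arctan2(2*mm['mu11'],mm['mu20']-mm['mu02'])))
# scene view: picks of scanner head/handle
hS=cv2.cvtColor(S["frame"],cv2.COLOR_BGR2HSV)
print("mug",onz(T,(160,303),90),"wrench",onz(T,(268,282),5),onz(T,(246,331),5))
E
```

```text
pos [ 262.5 -566.7  230.6] yaw [-179.9   -0.    24.9] shift cm [ 45.8 -50.8  11.1] turn -147.6 F [-0.4 -0.3  0.9] open 0.998 gf 0.0 t 0.2
(array([730.2, 134.3, 278.4]), np.float64(5.468802761089509))
(array([728.4, 135.4, 275.6]), np.float64(2.9100471923731743))
(array([726.6, 136.5, 272.8]), np.float64(0.3394248683913901))
[[273.9 134.7]
 [273.2 131.9]
 [272.4 129.1]] [[420.9 225. ]
 [422.3 219.5]
 [423.8 213.9]]
130 655.0 [461.7 232.1] 87.89606954611878
150 247.0 [462.3 233.5] -73.04495177286122
170 222.0 [462. 234.] -73.41722084208365
mug [316.9 446.   90. ] wrench [378.5 168.3   5. ] [240.9 226.7   5. ]
```

```bash
python3 -m crank '[[[45.8,-50.8,5],-147.6,-1],[[45.8,-50.8,5],-147.6,-1],[[45.8,-50.8,5],-147.6,-1],[[45.8,-50.8,5],-147.6,-1],[[45.8,-50.8,5],-147.6,-1],[[45.8,-50.8,5],-147.6,-1],[[45.8,-50.8,5],-147.6,-1],[[45.8,-50.8,5],-147.6,-1],[[45.8,-50.8,5],-147.6,-1],[[45.8,-50.8,5],-147.6,-1],[[45.8,-50.8,5],-147.6,-1],[[45.8,-50.8,8],-147.6,-1],[[45.8,-50.8,11],-147.6,-1],[[45.8,-50.8,11],-147.6,-1],[[45.8,-50.8,11],-147.6,-1],[[45.8,-50.8,11],-147.6,-1]]' 60; python3 -c "
from h import *
go(464.4,86.8,3,172.5)"
```

```text
clock: 2.3
ee_pos: [465.3, 86.3, 121.8]
ee_rot: [3.141, 0.001, 3.008]
force: [0.2, 0.5, -0.1]
opening: 1.004
gripper_force: 0.0
pos [465.3  86.3 121.8] yaw [1.7999e+02 7.0000e-02 1.7234e+02] shift cm [ 0.11  0.03 11.88] turn -0.2 F [ 0.2  0.5 -0.1] open 1.004 gf 0.0 t 2.3
```

```bash
python3 -m crank '[[[0.1,0,5],0,-1],[[0.1,0,9],0,-1],[[0.1,0,11.8],0,-1],[[0.1,0,11.8],0,-1],[[0.1,0,11.8],0,0.6],[[0.1,0,11.8],0,0.6],[[0.1,0,11.8],0,0.6],[[0.1,0,11.8],0,0.6],[[0.1,0,11.8],0,0.6],[[0.1,0,11.8],0,0.6]]' 60; python3 -c "
from h import *
go(393,220,154,200)
T=camera('top');S=camera('scene')
cv2.imwrite('pics/grip.png',np.vstack([np.hstack([cv2.resize(T['frame'][190:290,250:350],(400,400)),cv2.resize(S['frame'][200:300,290:390],(400,400))])]))"
```

```text
clock: 3.55
ee_pos: [465.5, 86.7, 4.8]
ee_rot: [3.141, 0.003, 3.01]
force: [-0.3, 0.2, 6.7]
opening: 0.394
gripper_force: 61.3
pos [465.5  86.7   4.8] yaw [179.95   0.18 172.45] shift cm [  8.89  12.28 -14.93] turn -27.5 F [-0.3  0.2  6.7] open 0.394 gf 61.3 t 3.55
```

View pics/grip.png

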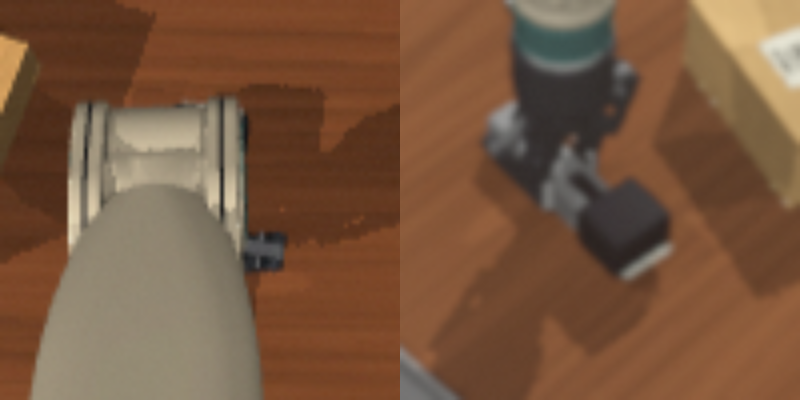

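Grasp confirmed: the scene crop shows the fingers around the handle behind the black head, at scene pixel about (430,225) of the crop. Lift and move to the scan pose.

```bash
python3 -m crank '[[[0,0,-3],0,0.6],[[0,0,-7],0,0.6],[[2,3,-11],-8,0.6],[[5,7,-13.6],-16,0.6],[[7,10,-13.6],-22,0.6],[[8.9,12.3,-13.6],-27.5,0.6],[[8.9,12.3,-13.6],-27.5,0.6],[[8.9,12.3,-13.6],-27.5,0.6],[[8.9,12.3,-13.6],-27.5,0.6]]' 80; python3 -c "
from h import *
go(393,220,140.8,200)
T=camera('top');S=camera('scene')
cv2.imwrite('pics/scan.png',np.vstack([np.hstack([cv2.resize(T['frame'][180:280,200:300],(400,400)),cv2.resize(S['frame'][140:260,310:430],(400,400))])]))
h=np.array([np.cos(np.radians(20)),np.sin(np.radians(20)),0]);g=np.array([393,220,154.]);w=g+94*h-[0,0,2]
print(proj(T,[g,w,[548,276.4,81]]),proj(S,[g,w,[548,276.4,81],g+75*h+[0,0,24]]))"
```

```text
clock: 4.78
ee_pos: [392.1, 219.4, 139.2]
ee_rot: [-3.141, -0.0, -2.795]
force: [0.2, -0.7, -1.6]
opening: 0.389
gripper_force: 80.4
pos [392.1 219.4 139.2] yaw [-1.7998e+02 -1.0000e-02 -1.6014e+02] shift cm [-0.11  0.02 -0.16] turn -0.1 F [ 0.2 -0.7 -1.6] open 0.389 gf 80.4 t 4.775
[[242.0609187  274.04837521]
 [230.84961947 239.72090538]
 [227.36945873 218.55497087]] [[343.7352568  179.64177826]
 [372.49392059 189.10349535]
 [392.1356353  212.2659673 ]
 [367.22047328 180.97617228]]
```

View pics/scan.png

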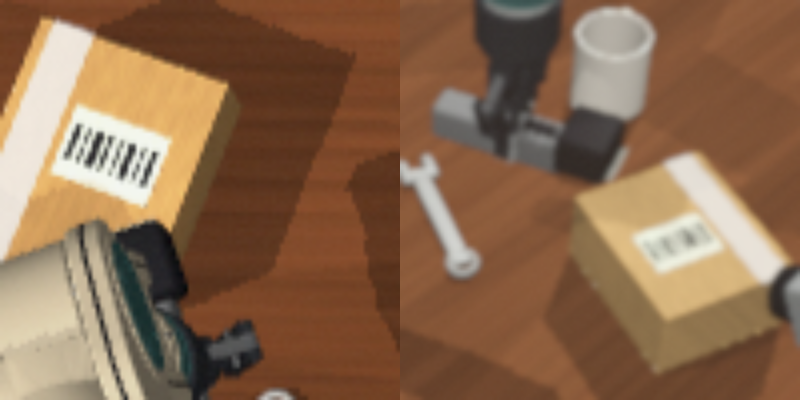

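Scan picture: the scanner is level and its window (scene ≈(375,189)) faces the label (≈(393,213)), matching the prediction to about 2 px. Hold it there.

```bash
python3 -m crank '[[[0,0,0],0,0.6],[[0,0,0],0,0.6],[[0,0,0],0,0.6],[[0,0,0],0,0.6],[[0,0,0],0,0.6],[[0,0,0],0,0.6],[[0,0,0],0,0.6],[[0,0,0],0,0.6],[[0,0,0],0,0.6],[[0,0,0],0,0.6],[[0,0,0],0,0.6],[[0,0,0],0,0.6],[[0,0,0],0,0.6],[[0,0,0],0,0.6]]' 80; python3 -c "
from h import *
go(465.5,86.7,5.3,172.5)"
```

```text
clock: 6.62
ee_pos: [391.6, 220.1, 139.3]
ee_rot: [-3.142, -0.0, -2.793]
force: [0.4, -0.9, -1.3]
opening: 0.386
gripper_force: 80.4
pos [391.6 220.1 139.3] yaw [-180.     -0.   -160.04] shift cm [ -2.39 -15.06  13.4 ] turn 27.5 F [ 0.4 -0.9 -1.3] open 0.386 gf 80.4 t 6.625
```

```bash
python3 -m crank '[[[-1,-4,0],7,0.6],[[-2,-9,0],16,0.6],[[-2.4,-15.1,3],27.5,0.6],[[-2.4,-15.1,6],27.5,0.6],[[-2.4,-15.1,9],27.5,0.6],[[-2.4,-15.1,11.5],27.5,0.6],[[-2.4,-15.1,12.8],27.5,0.6],[[-2.4,-15.1,13.4],27.5,0.6],[[-2.4,-15.1,13.5],27.5,0.6],[[-2.4,-15.1,13.5],27.5,0.6]]' 80; python3 -c "
from h import *
go(465.5,86.7,4.8,172.5)"
```

```text
clock: 7.88
ee_pos: [466.7, 86.5, 5.0]
ee_rot: [3.141, 0.002, 3.01]
force: [-0.1, 0.4, -1.0]
opening: 0.385
gripper_force: 80.9
pos [466.7  86.5   5. ] yaw [1.7998e+02 1.1000e-01 1.7247e+02] shift cm [0.12 0.   0.02] turn -0.0 F [-0.1  0.4 -1. ] open 0.385 gf 80.9 t 7.875
```

```bash
python3 -m crank '[[[0,0,0.1],0,0.6],[[0,0,0.1],0,0.6],[[0,0,0.1],0,-1],[[0,0,0.1],0,-1],[[0,0,0.1],0,-1],[[0,0,0.1],0,-1],[[0,0,0.1],0,-1],[[0,0,-5],0,-1],[[0,0,-11],0,-1],[[0,0,-11],0,-1],[[0,0,-11],0,-1]]' 40; python3 -c "
from h import *
go(517.5,-377.2,120,164)"
```

```text
clock: 9.25
ee_pos: [465.5, 86.3, 114.2]
ee_rot: [-3.142, 0.0, 3.01]
force: [0.4, 0.1, -1.2]
opening: 1.0
gripper_force: 0.0
pos [465.5  86.3 114.2] yaw [-180.      0.    172.45] shift cm [-11.24 -45.27  -0.58] turn 8.5 F [ 0.4  0.1 -1.2] open 1.0 gf 0.0 t 9.25
```

```bash
python3 -m crank '[[[-11.2,-45.3,-0.6],8.5,-0.4],[[-11.2,-45.3,-0.6],8.5,-0.4],[[-11.2,-45.3,-0.6],8.5,-0.4],[[-11.2,-45.3,-0.6],8.5,-0.4],[[-11.2,-45.3,-0.6],8.5,-0.4],[[-11.2,-45.3,-0.6],8.5,-0.4],[[-11.2,-45.3,-0.6],8.5,-0.4],[[-11.2,-45.3,-0.6],8.5,-0.4],[[-11.2,-45.3,-0.6],8.5,-0.4],[[-11.2,-45.3,-0.6],8.5,-0.4],[[-11.2,-45.3,-0.6],8.5,-0.4]]' 40; python3 -c "
from h import *
go(517.5,-377.2,9,164)
T=camera('top');S=camera('scene')
cv2.imwrite('pics/v1.png',np.hstack([cv2.resize(T['frame'][200:280,280:480],(500,200)),cv2.resize(S['frame'][220:400,190:370],(300,300))[:200]]))
cv2.imwrite('pics/v1.png',np.hstack([cv2.resize(T['frame'][200:300,280:380],(400,400)),cv2.resize(S['frame'][310:410,170:270],(400,400))]))"
```

```text
clock: 10.62
ee_pos: [516.7, -375.4, 119.4]
ee_rot: [3.14, -0.002, 2.863]
force: [0.7, 0.7, 0.2]
opening: 0.704
gripper_force: 0.0
pos [ 516.7 -375.4  119.4] yaw [ 1.7993e+02 -1.3000e-01  1.6404e+02] shift cm [-0.15 -0.16 11.04] turn 0.0 F [0.7 0.7 0.2] open 0.704 gf 0.0 t 10.625
```

View pics/v1.png

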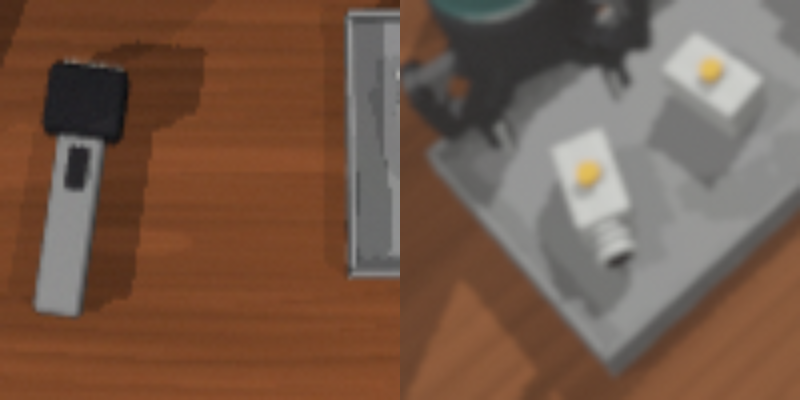

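The scanner lies flat at its old place (top crop) and the wanted valve's single outlet is visible at scene pixel (323,374). Now descend and grip.

```bash
python3 -m crank '[[[-0.1,-0.2,5],0,-0.4],[[-0.1,-0.2,8],0,-0.4],[[-0.1,-0.2,10],0,-0.4],[[-0.1,-0.2,11],0,-0.4],[[-0.1,-0.2,11],0,-0.4],[[-0.1,-0.2,11],0,0.6],[[-0.1,-0.2,11],0,0.6],[[-0.1,-0.2,11],0,0.6],[[-0.1,-0.2,11],0,0.6],[[-0.1,-0.2,11],0,0.6]]' 40; python3 -c "
from h import *
go(413,308,120,161)"
```

```text
clock: 11.98
ee_pos: [518.9, -380.4, 12.0]
ee_rot: [-3.141, 0.003, 2.862]
force: [-0.2, 0.5, 5.9]
opening: 0.39
gripper_force: 42.1
pos [ 518.9 -380.4   12. ] yaw [-1.7996e+02  1.6000e-01  1.6396e+02] shift cm [ 29.17  63.22 -10.92] turn 3.0 F [-0.2  0.5  5.9] open 0.39 gf 42.1 t 11.975
```

```bash
python3 -m crank '[[[0,0,-4],0,0.6],[[0,0,-9],0,0.6],[[29.4,63.3,-12],3,0.6],[[29.4,63.3,-12],3,0.6],[[29.4,63.3,-12],3,0.6],[[29.4,63.3,-12],3,0.6],[[29.4,63.3,-12],3,0.6],[[29.4,63.3,-12],3,0.6],[[29.4,63.3,-12],3,0.6],[[29.4,63.3,-12],3,0.6],[[29.4,63.3,-12],3,0.6],[[29.4,63.3,-12],3,0.6],[[29.4,63.3,-12],3,0.6],[[29.4,63.3,-12],3,0.6],[[29.4,63.3,-12],3,0.6]]' 30; python3 -c "
from h import *
go(411.3,309.7,86,161)
T=camera('top');S=camera('scene')
cv2.imwrite('pics/v2.png',np.hstack([cv2.resize(T['frame'][190:290,180:280],(400,400)),cv2.resize(S['frame'][150:250,340:440],(400,400))]))"
```

```text
clock: 13.85
ee_pos: [409.5, 309.9, 129.8]
ee_rot: [-3.14, -0.0, 2.811]
force: [0.0, -0.8, -3.5]
opening: 0.39
gripper_force: 41.2
pos [409.5 309.9 129.8] yaw [-1.7990e+02 -1.0000e-02  1.6105e+02] shift cm [-0.17  0.05  4.38] turn 0.0 F [ 0.  -0.8 -3.5] open 0.39 gf 41.2 t 13.85
```

View pics/v2.png

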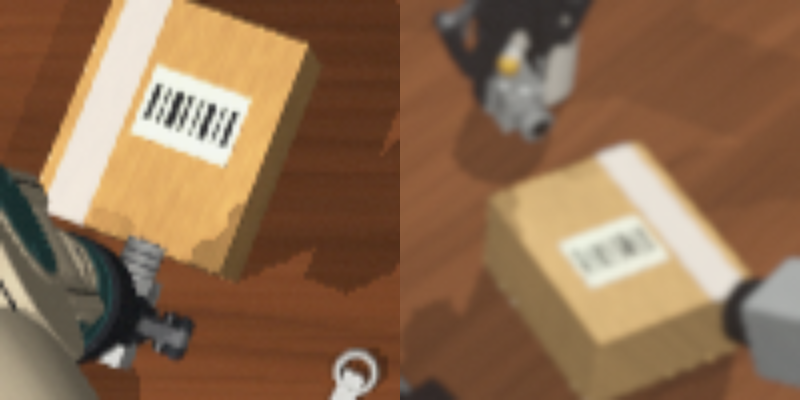

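The valve is level, its stub overlapping the carton's near edge (top crop (143,262)), spindle up. Press down gently so it pivots in the pads.

```bash
python3 -m crank '[[[-0.1,0,3],0,0.6],[[-0.1,0,4.4],0,0.6],[[-0.1,0,4.7],0,0.6],[[-0.1,0,5],0,0.6],[[-0.1,0,5.2],0,0.6],[[-0.1,0,5.4],0,0.6],[[-0.1,0,5.6],0,0.6],[[-0.1,0,5.6],0,0.6]]' 20; python3 -c "
from h import *
go(411.3,309.7,65,161)"
```

```text
clock: 14.95
ee_pos: [409.8, 309.3, 75.9]
ee_rot: [-3.141, -0.002, 2.809]
force: [-7.9, -1.4, 7.7]
opening: 0.39
gripper_force: 40.5
pos [409.8 309.3  75.9] yaw [-1.7996e+02 -1.3000e-01  1.6093e+02] shift cm [-0.14  0.09  1.09] turn -0.1 F [-7.9 -1.4  7.7] open 0.39 gf 40.5 t 14.95
```

```bash
python3 -m crank '[[[0,0,0.3],0,0.6],[[0,0,0.5],0,0.6],[[0,0,0.7],0,0.6],[[0,0,0.9],0,0.6],[[0,0,1.1],0,0.6],[[0,0,1.1],0,0.6],[[0,0,1.1],0,0.6]]' 20; python3 -c "
from h import *
go(411.3,309.7,65,161)
T=camera('top');S=camera('scene')
cv2.imwrite('pics/v3.png',np.hstack([cv2.resize(T['frame'][200:270,190:260],(400,400)),cv2.resize(S['frame'][150:220,340:410],(400,400))]))"
```

```text
clock: 15.82
ee_pos: [408.9, 309.8, 64.7]
ee_rot: [-3.141, -0.004, 2.81]
force: [-9.1, -0.6, 8.9]
opening: 0.39
gripper_force: 42.9
pos [408.9 309.8  64.7] yaw [-179.99   -0.25  160.98] shift cm [-0.23  0.07 -0.03] turn -0.0 F [-9.1 -0.6  8.9] open 0.39 gf 42.9 t 15.825
```

View pics/v3.png

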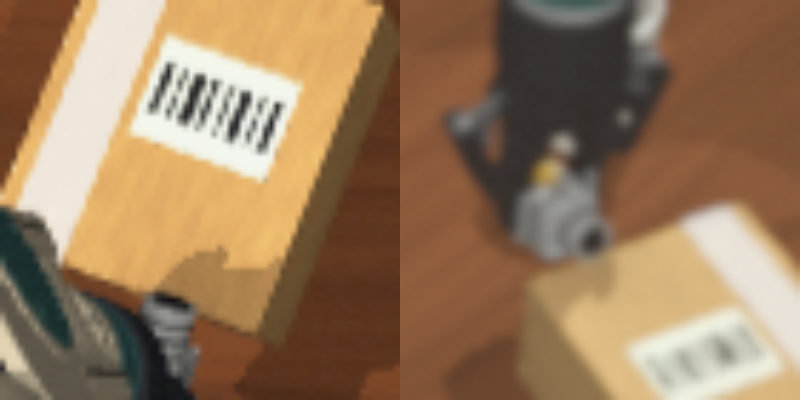

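```bash
cat > m.py <<'E'
from h import *
def meas(T,S,mt,ms,sp,head,q=8.,p=50.):
    np.set_printoptions(precision=1,suppress=True)
    M,e=tri(T,mt,S,ms);tcp=np.array(get_state()["ee_pos"]);h=np.array([np.cos(np.radians(head)),np.sin(np.radians(head)),0])
    print("mouth",M,"gap",round(e,1),"rel fwd",(M-tcp)@h,"up",M[2]-tcp[2],"lat",(M-tcp)@[-h[1],h[0],0])
    l=np.array([-h[1],h[0],0])
    for th in range(5,45,5):
        c,s=np.cos(np.radians(th)),np.sin(np.radians(th)); ax=c*h+[0,0,s]; up=-s*h+[0,0,c]
        P=tcp+[0,0,10+q]; C=P-q*up-(52-p)*ax
        print(th,"mouthT",proj(T,C+52*ax)[0],"mouthS",proj(S,C+52*ax)[0],"spindleS",proj(S,C+25*up)[0])
E
python3 - <<'E'
from m import *
T=camera("top");S=camera("scene")
meas(T,S,(220.1,252.5),(373.8,191.65),0,-19)
E
```

```text
mouth [455.1 292.4  93.4] gap 5.4 rel fwd 49.33740608349869 up 28.713994715133452 lat -1.3846676053993245
5 mouthT [220.1 251.7] mouthS [373.1 195.1] spindleS [365.2 180. ]
10 mouthT [219.8 251.5] mouthS [373.3 194.1] spindleS [365.  179.8]
15 mouthT [219.4 251.5] mouthS [373.3 193.1] spindleS [364.8 179.6]
20 mouthT [219.  251.5] mouthS [373.4 192. ] spindleS [364.5 179.5]
25 mouthT [218.6 251.7] mouthS [373.3 190.8] spindleS [364.3 179.4]
30 mouthT [218.1 252.1] mouthS [373.2 189.6] spindleS [364.1 179.4]
35 mouthT [217.5 252.6] mouthS [373.  188.3] spindleS [363.9 179.4]
40 mouthT [216.9 253.2] mouthS [372.8 187. ] spindleS [363.7 179.4]
```

```bash
python3 -m crank '[[[0,0,0.1],0,0.6],[[0,0,0.15],0,0.6],[[0,0,0.15],0,0.6]]' 20; python3 -m crank '[[[0,0,0.15],0,0.6],[[0,0,0.15],0,0.6],[[0,0,0.15],0,0.6],[[0,0,-1],0,0.6],[[0,0,-4],0,0.6],[[0,0,-9],0,0.6],[[0,0,-14],0,0.6],[[0,0,-14],0,0.6],[[0,0,-14],0,0.6]]' 80; python3 -c "
from h import *
go(411.3,309.7,180,161)
T=camera('top');S=camera('scene')
a=proj(T,[450,297,240])[0].astype(int);b=proj(S,[440,300,230])[0].astype(int);print(a,b)
f=lambda I,c:cv2.resize(I[c[1]-30:c[1]+30,c[0]-30:c[0]+30],(400,400),interpolation=cv2.INTER_CUBIC)
cv2.imwrite('pics/v4.png',np.hstack([f(T['frame'],a),f(S['frame'],b)]))"
```

```text
clock: 16.4
ee_pos: [408.9, 309.8, 63.3]
ee_rot: [-3.141, -0.004, 2.81]
force: [-9.4, 0.7, 8.8]
opening: 0.395
gripper_force: 43.3
clock: 17.52
ee_pos: [411.2, 309.4, 201.7]
ee_rot: [3.141, 0.0, 2.809]
force: [0.3, 0.0, -2.7]
opening: 0.383
gripper_force: 80.1
pos [411.2 309.4 201.7] yaw [1.7999e+02 1.0000e-02 1.6093e+02] shift cm [-0.    0.03  2.17] turn -0.1 F [ 0.3  0.  -2.7] open 0.383 gf 80.1 t 17.525
[205 248] [374 155]
```

View pics/v4.png

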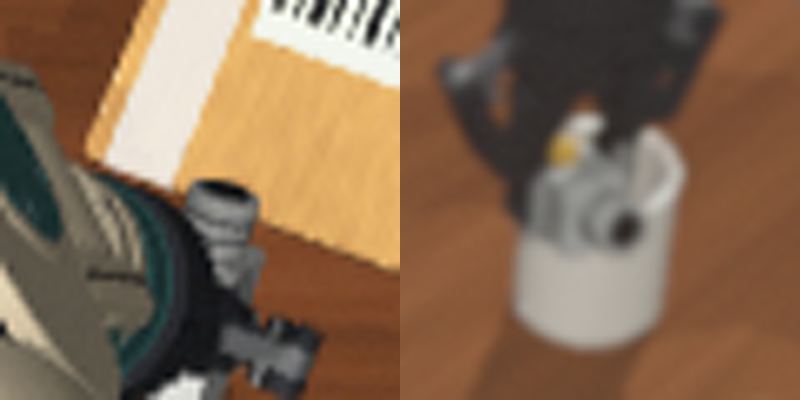

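The tilt held after lifting: mouth at top ≈(208.0,246.1) and scene ≈(377.6,158.8), spindle at scene ≈(368.0,147.4). My picture views are used up, so numbers only from here.

Run:
```python
from m import *
T=camera("top");S=camera("scene")
meas(T,S,(208.0,246.1),(377.6,158.8),0,-19)
# angular ellipse of top: spindle-mouth vector in scene
# lens: dark barrel in both views
for n,c,b in(("T",T,(262,118,285,140)),("S",S,(414,214,436,246))):
    g=cv2.cvtColor(c["frame"],cv2.COLOR_BGR2GRAY)
    for k in blobs(cv2.inRange(g,0,60),*b,15):
        print(n,cv2.contourArea(k),cen(k),cv2.boundingRect(k),cv2.minAreaRect(k))
s=np.radians(25);yw=np.radians(1.7)
for z in(268,274,280):
  for x in(721,725):
    L=np.array([x,135.5,z]);y=np.array([-np.sin(yw),np.cos(yw),0]);ax=np.array([-np.cos(s)*np.cos(yw),-np.cos(s)*np.sin(yw),-np.sin(s)]);u=np.cross(y,ax); u=-u if u[2]<0 else u
    for n,c in(("T",T),("S",S)):
        pts=proj(c,[L-k*ax+21*(np.cos(a)*y+np.sin(a)*u) for k in(0,) for a in np.linspace(0,6.28,60)])
        print(x,z,n,"disc bbox",pts.min(0),pts.max(0),"centre",proj(c,L)[0])
```

```text
mouth [456.4 293.6 229.8] gap 1.0 rel fwd 48.94376619627196 up 29.975240547038965 lat 0.6744822363673937
5 mouthT [209.7 246.1] mouthS [377.  163.3] spindleS [368.4 147.3]
10 mouthT [209.4 245.9] mouthS [377.2 162.1] spindleS [368.2 147.1]
15 mouthT [208.9 245.8] mouthS [377.3 161. ] spindleS [367.9 147. ]
20 mouthT [208.4 245.9] mouthS [377.3 159.7] spindleS [367.7 146.9]
25 mouthT [207.9 246.1] mouthS [377.3 158.4] spindleS [367.4 146.8]
30 mouthT [207.3 246.4] mouthS [377.1 157. ] spindleS [367.2 146.8]
35 mouthT [206.7 246.9] mouthS [377.  155.5] spindleS [367.  146.8]
40 mouthT [206.  247.6] mouthS [376.7 154.1] spindleS [366.8 146.9]
T 122.0 [273.3 127.7] (264, 124, 19, 9) ((273.0, 128.0), (8.0, 18.0), 90.0)
S 28.0 [423.1 229.1] (421, 221, 7, 15) ((423.54998779296875, 227.6499786376953), (4.949747562408447, 14.142135620117188), 8.13010311126709)
721 268 T disc bbox [265.4 135.4] [282.8 137.5] centre [274.1 136.4]
721 268 S disc bbox [414.8 219.5] [425.3 236.4] centre [420.1 228. ]
725 268 T disc bbox [265.4 133.9] [282.8 135.9] centre [274.1 134.8]
725 268 S disc bbox [416.1 220.4] [426.7 237.3] centre [421.4 228.9]
721 274 T disc bbox [265.1 134.6] [282.6 136.7] centre [273.9 135.6]
721 274 S disc bbox [415.1 217.9] [425.8 234.9] centre [420.5 226.4]
725 274 T disc bbox [265.2 133.1] [282.6 135. ] centre [273.9 134. ]
725 274 S disc bbox [416.5 218.7] [427.1 235.8] centre [421.9 227.3]
721 280 T disc bbox [264.9 133.8] [282.4 135.9] centre [273.7 134.8]
721 280 S disc bbox [415.5 216.2] [426.2 233.3] centre [420.9 224.8]
725 280 T disc bbox [264.9 132.3] [282.4 134.2] centre [273.7 133.2]
725 280 S disc bbox [416.9 217.1] [427.5 234.2] centre [422.3 225.7]
```

Tilt is about 24°, consistent in both views. Now refine the lens position from pixel profiles.

Run:
```python
from m import *
T=camera("top");S=camera("scene")
g=cv2.cvtColor(T["frame"],cv2.COLOR_BGR2GRAY);print("T cols 262..285 rows 122..137");print(g[122:138,262:286])
g=cv2.cvtColor(S["frame"],cv2.COLOR_BGR2GRAY);print("S cols 412..432 rows 214..240");print(g[214:241,412:433])
```

```text
T cols 262..285 rows 122..137
[[170 171 170 166 168 168 169 170 170 169 167 166 165 163 160 158 156 154
  151 150 144  88  79  88]
 [134 132 128 127 133 132 132 128 127 127 124 120 121 117 113 112 111 106
   82  81  95  75  90  90]
 [ 78  72  60  32  32  35  36  40  43  38  35  35  37  35  33  33  28  26
   20  14  69  89  88  88]
 [ 86  88  71  27  33  34  42  48  45  42  40  35  36  36  30  28  23  21
   21  20  73  92  93  92]
 [ 85  86  73  28  31  35  41  47  45  39  37  35  35  33  33  31  24  22
   25  19  68  89  90  90]
 [ 83  84  84  31  30  35  42  49  45  40  38  38  34  33  32  26  24  24
   22  18  50  83  85  83]
 [ 86  86  84  30  31  35  40  47  47  41  37  36  35  31  32  30  28  22
   22  17  50  83  85  84]
 [ 85  85  86  27  28  35  39  48  47  41  39  35  35  33  32  30  25  23
   18  20  49  83  83  84]
 [ 86  85  86  29  29  34  41  52  46  43  39  35  33  33  33  29  25  24
   22  15  49  84  83  85]
 [ 85  83  83  36  30  34  38  50  48  43  37  34  31  32  30  25  25  23
   23  30  57  84  83  84]
 [ 83  86  89  64  50  48  76  81  66  64  59  69  77  76  7
[... 2280 characters left out ...]
0 120 119 118 117 112  98  71  48  41  41  51  81 106 116 116
  115 114 116]
 [116 117 118 120 119 118 118 116 107  87  66  50  43  48  71 100 113 116
  116 115 116]
 [116 115 118 118 118 119 119 118 115 107  93  75  61  53  66  91 109 115
  116 115 116]
 [117 115 115 116 118 119 119 120 118 116 110  98  82  71  71  89 109 115
  116 115 116]
 [120 118 115 115 118 120 118 117 114 111 109  98  89  84  85  96 110 115
  116 116 116]
 [120 120 119 117 120 125 117 108  97  91  88  85  86  87  91  99 109 114
  114 116 116]
 [119 120 117 113 119 123 107  89  78  72  73  79  88  90  93  99 105 111
  114 115 116]
 [121 116 107  98  95  97  87  74  68  67  73  83  91  95  95  98 103 112
  114 115 116]]
```

Run:
```python
from m import *
T=camera("top");S=camera("scene")
np.set_printoptions(precision=1,suppress=True)
B,e=tri(T,(273.15,131.0),S,(424.5,226.4));print("barrel front",B,e)
s=np.radians(25);yw=np.radians(1.7)
ax=np.array([-np.cos(s)*np.cos(yw),-np.cos(s)*np.sin(yw),-np.sin(s)])
for k in (0,4,7): print(k,B+k*ax,proj(T,B+k*ax),proj(S,B+k*ax))
L=B+6*ax
h=np.array([np.cos(yw),np.sin(yw),0])
# mouth rel tcp: fwd 49, up 29.5
M=L+100*ax; tcp=M-49*h-[0,0,29.7]; print("lens",L,"mouth",M,"tcp",tcp)
go(tcp[0],tcp[1],tcp[2],181.7)
```

```text
barrel front [730.4 136.9 280.5] 0.0536804139366911
0 [730.4 136.9 280.5] [[273.1 131. ]] [[424.5 226.4]]
4 [726.7 136.8 278.8] [[273.2 132.7]] [[423.1 226.1]]
7 [724.  136.7 277.6] [[273.3 133.9]] [[422.1 225.8]]
lens [724.9 136.7 278. ] mouth [634.3 134.  235.7] tcp [585.4 132.6 206. ]
pos [410.6 309.4 200.9] yaw [-179.9   -0.1  161. ] shift cm [-22.3 -11.   -0.5] turn -20.7 F [-0.3  0.4 -2.6] open 0.382 gf 80.1 t 17.925
```

```bash
python3 -m crank '[[[-3,-1.5,0],-4,0.6],[[-7,-3.5,0],-9,0.6],[[-11,-5.5,0],-14,0.6],[[-15,-7.5,0],-18,0.6],[[-18,-9,-0.2],-20.7,0.6],[[-20.5,-10,-0.4],-20.7,0.6],[[-22,-10.9,-0.5],-20.7,0.6],[[-22.3,-11,-0.5],-20.7,0.6],[[-22.3,-11,-0.5],-20.7,0.6],[[-22.3,-11,-0.5],-20.7,0.6],[[-22.3,-11,-0.5],-20.7,0.6]]' 80
python3 - <<'E'
from m import *
np.set_printoptions(precision=1,suppress=True,linewidth=200)
go(585.4,132.6,206,181.7)
T=camera("top");S=camera("scene")
meas(T,S,(273,160),(400,215),0,1.7)
for n,c in(("T",T),("S",S)):
    p=proj(c,[634,134,236])[0].round().astype(int);print(n,p);g=cv2.cvtColor(c["frame"],cv2.COLOR_BGR2GRAY);print(g[p[1]-11:p[1]+12,p[0]-12:p[0]+13])
h=cv2.cvtColor(S["frame"],cv2.COLOR_BGR2HSV)
for k in blobs(cv2.inRange(h,(15,120,120),(35,255,255)),350,170,420,225,3): print("spindle S",cen(k),cv2.contourArea(k))
E
```

```text
clock: 19.3
ee_pos: [585.4, 133.5, 206.8]
ee_rot: [3.142, -0.0, -3.112]
force: [-0.3, -0.7, -1.9]
opening: 0.385
gripper_force: 80.1
pos [585.4 133.5 206.8] yaw [ 180.    -0.  -178.3] shift cm [ 0.  -0.1  0.1] turn 0.0 F [-0.3 -0.7 -1.9] open 0.385 gf 80.1 t 19.3
mouth [660.8 135.6 268.7] gap 3.1 rel fwd 75.23769042636692 up 61.77364217524516 lat 0.026591419582239192
5 mouthT [275.2 175.3] mouthS [390.5 222.3] spindleS [375.  206.6]
10 mouthT [275.1 174.8] mouthS [390.7 221.2] spindleS [374.5 206.4]
15 mouthT [274.9 174.5] mouthS [390.9 220. ] spindleS [374.1 206.3]
20 mouthT [274.8 174.3] mouthS [390.8 218.7] spindleS [373.7 206.2]
25 mouthT [274.6 174.3] mouthS [390.7 217.4] spindleS [373.2 206.1]
30 mouthT [274.5 174.4] mouthS [390.5 216.1] spindleS [372.8 206.1]
35 mouthT [274.3 174.7] mouthS [390.1 214.7] spindleS [372.5 206.1]
40 mouthT [274.2 175.1] mouthS [389.6 213.2] spindleS [372.1 206.2]
T [275 175]
[[167 161 167 174 161 177 173 145 151 218 213 214 182  37 205 214 214 209 104 102  98  43  82  82  82]
 [164 158 152 149 143 146 142 130 137 221 214 214 215  39 169 214 215 21
[... 3904 characters left out ...]
 176 183 188 190 189 187 187 187 187 187 186 185 185]
 [117 119 130 153 176 185 189 189 188 187 186 184 185 186 187 189 188 188 187 187 188 188 187 186 185]
 [116 115 121 143 170 185 189 188 187 186 186 187 186 186 186 188 188 187 187 186 187 188 187 186 185]
 [117 115 116 126 151 176 187 188 187 186 186 185 186 186 187 187 188 188 186 186 186 187 187 186 184]
 [117 117 115 117 131 159 179 187 187 186 185 185 186 187 187 188 189 189 187 186 185 186 186 186 185]
 [116 116 114 116 121 139 165 181 186 185 185 185 186 187 188 188 188 188 187 186 186 186 187 187 187]
 [116 117 115 115 115 123 145 169 182 185 185 185 186 187 188 187 186 186 186 186 186 187 187 187 187]]
spindle S [414.5 202.7] 3.0
```

The mouth shows at scene (390.4,217.9), against (390.7,217.6) predicted for a 24–25° tilt, so the pose is right. Settle, then hand in.

```bash
python3 -m crank '[[[0,-0.1,0.05],0,0.6],[[0,-0.1,0.05],0,0.6],[[0,-0.1,0.05],0,0.6],[[0,-0.1,0.05],0,0.6],[[0,-0.1,0.05],0,0.6],[[0,-0.1,0.05],0,0.6],[[0,-0.1,0.05],0,0.6],[[0,-0.1,0.05],0,0.6]]' 80; python3 -c "
from rig import *
print(hand_in())"
```

```text
clock: 20.4
ee_pos: [586.0, 131.9, 206.3]
ee_rot: [3.142, 0.0, -3.113]
force: [0.2, -0.2, -2.5]
opening: 0.385
gripper_force: 80.1
the job is handed in; nothing more can be done
None
```

I handed the job in at 20.4 s, and no verdict came back: the scanner was held on the label for about 1.7 s and laid back flat on the table, and the single-outlet valve is held about 10 cm from the lens, spindle up, tilted about 24° against the ideal 25°; I set the tilt by pressing its outlet on the carton's edge.

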